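# Strip the cup carrier off the sample shaker for washing

### The job

Strip the sample shaker's spindle for washing: turn the red wing nut until its wings line up with the spindle's cross pin, lift it off without forcing it past the pin and put it in the white tray, and only then take off the aluminium spacer and put it in the tray too. Last, lift the amber cup carrier off the spindle and lay it flat, ears up, wholly on the green pad. Set each part down and let go of it before taking the next, do not drop them, and leave the cups, bottle, jar and brush where they are.

Things in the scene. Friction and masses are not known exactly. Their poses are not given: they have to be found in the camera images.
- shaker: white bench shaker, 200 x 200 in plan, housing top 80 above the table, fixed, no moving parts; origin at the centre of its underside, on the spindle axis, z up. A dark disc (diameter 90, top at z 90) carries the spindle. The stack on it, bottom up: carrier (z 90 to 96), spacer (96 to 126), nut (from 126). All sit loosely, nothing is screwed tight
- spindle_top (a point): tip of the upright steel spindle, on its axis, 150 above the table. Shank of diameter 24 from z 90 to 124, then a neck of diameter 8 up to z 150. A cross pin (diameter 5, 22 long over all) runs through the neck along the shaker's x axis at z 143, 2.5 above the nut's hub; spacer and carrier pass over it
- nut: red wing nut, 50 g, origin at the centre of its underside. Hub 32 x 32 x 12 high, two upright wings along its x axis: 48 over their flat ends (pinch there), 14 thick, 30 high. A slot in the hub along x lets the cross pin through only when the wings are in line with the pin within about 10 degrees; at the start they stand 50 to 90 degrees across it, either way. Turns freely: no thread, no stops
- spacer: aluminium sleeve, outer diameter 40, bore 27, 30 high; origin at the centre of its underside; slides freely upwards once the nut is off; it stands 8 higher than the carrier's ears. 60 g
- carrier: amber plate 170 (x) x 60 (y) x 6, 160 g, a 27 bore at its centre on the spindle and an empty 41 hole at each end; two orange upright ears beside the bore: 30 long (x), 5 thick, tops 28 above the plate's underside, 54 over their outer faces (y +-27), 44 between them. Origin at the bore's centre, underside; also the centre of mass. Pinch over both ears and lift straight
- carrier_end_a (a point): middle of the carrier's short edge at its x +85, mid thickness
- carrier_end_b (a point): middle of the carrier's short edge at its x -85, mid thickness
- tray: white open tray, 200 (x) x 130 (y) outside, 30 high, walls and floor 4 thick, fixed, empty; origin at the centre of its underside. To one side of the shaker (left or right)
- pad: green drying pad, 240 (x) x 140 (y) x 4, fixed; origin at the centre of its underside. On the other side of the shaker
- cup_a: closed white sample cup, 50 high, 41 across the lid; bystander, leave it alone; origin at the centre of its underside
- cup_b: closed white sample cup, 50 high, 41 across the lid; bystander, leave it alone; origin at the centre of its underside
- cup_c: closed white sample cup, 50 high, 41 across the lid; bystander, leave it alone; origin at the centre of its underside
- bottle: white bottle with a blue cap, 64 across, 160 high; bystander; origin at the centre of its underside
- jar: amber glass jar with black lid, 70 across, 90 high; bystander; origin at the centre of its underside
- brush: blue-handled brush, 160 long along its x, lying on the table; bystander
Mind the look-alikes: they are no part of the job. There is more than one size of the carrier; the one meant has the size given above.

How it is judged:
By the outcome, as a careful person would: the job done as asked, in the order asked, and still so for the second after the job is handed in, with the robot touching nothing.
It also fails if it takes over 72 s, if anything falls off the work surface, if the arm or the gripper's body presses on something with over 40 N, if the wrist force passes 120 N, or if a joint passes its speed limit or range.

### The arm

A 6-joint arm with a two-finger parallel gripper is mounted at the origin on the work surface. World frame = base frame: x ahead of the robot, y to its left, z up, the work surface at z = 0. Lengths are in m, angles in degrees, forces in N, time in s.
With the tool pointing down it reaches from about 0.3 to 0.95 m from the base axis. Payload 3.1 kg.
Tool frame: the origin (TCP) lies on the mounting face of the last link; the fingertips stand 173 mm ahead of it and the grasp point (between the pads) lies ctrl.grip_point_offset ahead of it (ctrl.grip_point_offset is the distance from the TCP to the grasp point, in m); z points along the fingers, y is the line along which they close (so a half turn about z gives the same grasp; the last joint's range is limited). The gripper opens to 85 mm and grips with 20 to 120 N. Pads are 22 mm wide; open, the fingers measure 114 mm over their backs; the gripper's body (76 mm by 85 mm) begins 54 mm behind the grasp point. The pads swing forward as they close: fully open they stand 13 mm farther back than shut.
Start: joints at [-70.342, 17.653, 93.61, -0, 68.738, -3.994], TCP at [0.251, -0.573, 0.405] pointing down, gripper open.
Joint ranges: [-175.34, 175.34], [-45.06, 112.39], [2.9, 150.54], [-68.45, 248.45], [3.09, 151.38], [-168.51, 168.51]. Speed limits (degrees/s): [159.86, 159.86, 180, 180, 180, 180].

### API

Orientations are given as [roll, pitch, yaw] about the fixed x, y, z axes, in that order (R = Rz(yaw) Ry(pitch) Rx(roll)).
In Python, from station import telemetry, viewer, ctrl gives the robot as it stands.
- The arm moves only by the shell command python3 -m creep 'ROWS'. ROWS is JSON, a list of rows, each a list of 7 numbers: the shift along the tool's x, y, z in units of 0.1 m (1.0 is 0.1 m), then the turn, a rotation vector about the tool's x, y, z in units of 360 degrees (1.0 is 360 degrees), then the opening, from 0 (shut) to 1 (fully open). In form: [[x, y, z, ax, ay, az, jaw], ...]. A call has 1 to 5 rows; each row is the pose to reach, as a shift and turn from the pose commanded when the call began, along the tool's axes at that moment, turning the shorter way round; what a row does not reach only later rows make up. A row lasts 1/8 s, in which the tool goes at most 62.5 mm and 10.7 degrees, less where a joint would pass 70% of its speed; a pose out of reach is approached as far as the arm can. A call with a number of a shift or a turn outside -1 to 1 is refused whole. A call with a gripper value outside its range is refused whole. The fingers move at their own pace and stop on an object; the grip force is fixed at half the most. Time passes only in rows, so rows that repeat a pose let the fingers close. It gives the time, the measured TCP pose, the force, the opening and the grip force at its end, in the units of the state.
- telemetry.sense(): the state, without advancing time (a new reading comes with each control period).
- viewer.read_camera(name): name is "side" or "top" or "wrist"; returns the picture (480x640x3 uint8, red, green, blue); there is no depth.
- viewer.camera_model(name): a dict with "fx", "fy", "cx", "cy" (pixels), "pose" (4x4, takes a point from camera to world coordinates). Camera axes: x right, y down, z forward; pixel columns grow to the right and rows downward; lengths in m; the calibration is good to about 2 mm. A picture is of the moment at which its call begins: read the wrist's pose just before it. camera_model takes no time and is no camera call; for the wrist camera it gives the pose at the moment of the call.
- ctrl.sign_off(): hands the job in; it is judged then, once.
The state is a dict: "t": time; "joints": joint angles; "qd": joint speeds; "tau": joint torques, N m; "ee_pos": TCP position; "tool_rot": TCP orientation; "contact_force": force on the tool from outside, world axes, zero at the start; "ft_torque": the same for the moment, N m; "grip_width": finger opening in m; "finger_force": force on a finger pad.
Only numpy, scipy, OpenCV 4.12 (cv2) and the standard library are available. Lean on these libraries where they do the work, as an engineer would, in place of code of your own. Each camera call takes 0.05 s, during which the arm holds its last target. There are 200 camera calls.

## Working session

There is one attempt and no reset: what is moved stays moved. The work goes in short steps, Python scripts to look and compute and a shell command to move; the robot and the scene stay as the last step left them, time stands still between calls to the robot, and variables do not carry over. Pictures are saved under pics/ and viewed, at most 13 in all, crops included, and the job is handed in when it is done.

```bash
ls; mkdir -p pics
python3 - <<'E'
from station import telemetry, viewer, ctrl
import cv2,numpy as np
print(telemetry.sense(), ctrl.grip_point_offset)
for n in("top","side"):
    m=viewer.camera_model(n); print(n,m["fx"],m["fy"],m["cx"],m["cy"],np.round(m["pose"],4).tolist())
    cv2.imwrite(f"pics/{n}0.png",viewer.read_camera(n)[:,:,::-1])
E
```

```text
pics
{'t': 0.0, 'joints': array([-7.03407891e+01,  1.77043915e+01,  9.36907687e+01, -1.33334366e-03,
        6.87381642e+01, -3.99238729e+00]), 'qd': array([ 0.00719017, -0.0908587 , -0.01709077, -0.05562481,  0.05391823,
        0.00235368]), 'tau': array([ 2.54176371e-05, -4.15253592e+01, -2.76667517e+01, -2.82596848e-04,
        1.02590234e-02, -2.19423892e-07]), 'ee_pos': array([ 0.25057067, -0.57209818,  0.40343747]), 'tool_rot': array([-1.79866913e+02, -8.04411562e-03,  2.36520738e+01]), 'contact_force': array([0.26267014, 0.09029925, 0.86204779]), 'ft_torque': array([ 0.00252002,  0.00097843, -0.00384159]), 'finger_force': 0.0, 'grip_width': 0.08537431483070376} 0.1547
top 534.4147926833975 534.4147926833975 324.68134483263617 247.7508542816824 [[-0.0169, -0.9791, 0.2025, 0.1903], [-0.9999, 0.0168, -0.0023, 0.0167], [-0.0012, -0.2025, -0.9793, 1.4337], [0.0, 0.0, 0.0, 1.0]]
side 457.34242082907696 457.34242082907696 326.03730388515254 235.53892132225056 [[-0.9994, -0.0298, 0.0199, 0.4528], [-0.0357, 0.7796, -0.6253, 0.7084], [0.0031, -0.6256, -0.7801, 0.9899], [0.0, 0.0, 0.0, 1.0]]
```

View pics/top0.png

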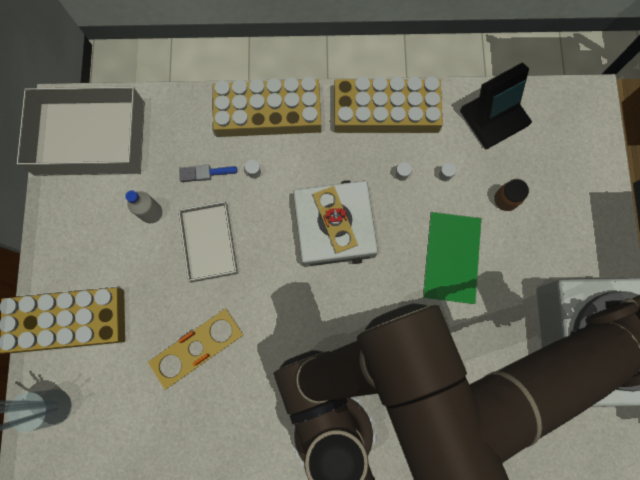

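View pics/side0.png

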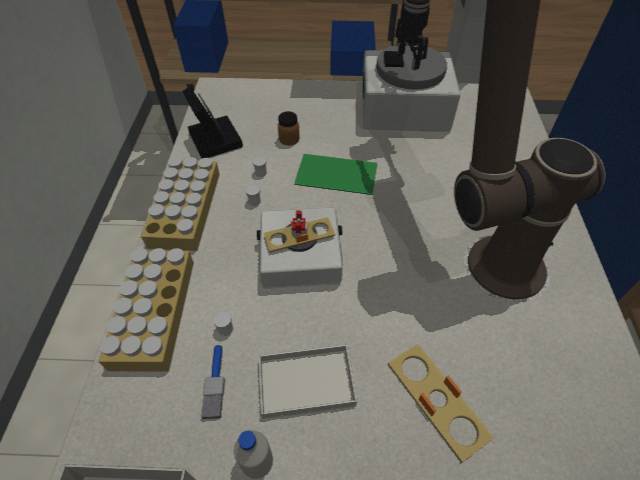

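Top view candidates: the nut is at (335,216) on the shaker. Carriers are the one on the spindle at (335,220) and a larger look-alike on the table at (196,348), with cup racks also amber. Trays are the small one at (208,242) and a large grey one at (82,130). The pad is at (453,258). I choose the spindle parts and the small tray, then check sizes and take one close crop.

```bash
cat > h.py <<'E'
from station import telemetry, viewer, ctrl
import cv2,numpy as np
from scipy.spatial.transform import Rotation as R
def w(m,uv,z):
    P=np.array(m["pose"]);d=P[:3,:3]@[(uv[0]-m["cx"])/m["fx"],(uv[1]-m["cy"])/m["fy"],1]
    return P[:3,3]+d*(z-P[2,3])/d[2]
def proj(m,p):
    P=np.array(m["pose"]);c=P[:3,:3].T@(np.asarray(p)-P[:3,3]);return np.array([m["fx"]*c[0]/c[2]+m["cx"],m["fy"]*c[1]/c[2]+m["cy"]])
def go(target,yaw,s=None):
    "grasp point target & yaw (tool down) -> shift (0.1 m) and turn (rev) in the tool axes"
    s=s or telemetry.sense();Rt=R.from_euler("xyz",s["tool_rot"],degrees=True)
    Rn=R.from_euler("xyz",[180,0,yaw],degrees=True)
    tcp=np.array(target)-Rn.apply([0,0,ctrl.grip_point_offset])
    print("shift",np.round(Rt.inv().apply(tcp-s["ee_pos"])*10,3),"turn",np.round((Rt.inv()*Rn).as_rotvec()/2/np.pi,4))
E
python3 - <<'E'
from h import *
m=viewer.camera_model("top");im=cv2.imread("pics/top0.png");hsv=cv2.cvtColor(im,cv2.COLOR_BGR2HSV)
g=cv2.inRange(hsv,(50,100,50),(75,255,255))
c=max(cv2.findContours(g,0,2)[0],key=cv2.contourArea);r=cv2.minAreaRect(c)
b=np.array([w(m,p,.004) for p in cv2.boxPoints(r)]);print("pad",b.round(3).tolist(),b.mean(0),np.linalg.norm(np.diff(b,axis=0),axis=1))
b=np.array([w(m,p,.03) for p in[(180,208),(228,203),(237,270),(190,280)]]);print("tray",b.round(3).tolist(),b.mean(0),np.linalg.norm(np.diff(b,axis=0),axis=1))
b=np.array([w(m,p,.08) for p in[(294,189),(368,182),(376,255),(303,263)]]);print("shaker",b.round(3).tolist(),b.mean(0),np.linalg.norm(np.diff(b,axis=0),axis=1))
b=np.array([w(m,p,0) for p in[(149,361),(229,309),(243,332),(165,388)]]);print("lookalike",np.linalg.norm(np.diff(b,axis=0),axis=1))
cv2.imwrite("pics/crop1.png",cv2.resize(im[170:275,275:395],None,fx=5,fy=5,interpolation=2))
c=viewer.camera_model("wrist");print("wrist",c["fx"],np.round(c["pose"],3).tolist())
x=b=np.array([0]);s=telemetry.sense();print(s["ee_pos"],s["tool_rot"])
E
```

```text
pad [[0.342, -0.247, 0.004], [0.582, -0.282, 0.004], [0.566, -0.424, 0.004], [0.327, -0.385, 0.004]] [ 0.45421658 -0.33438342  0.004     ] [0.24175692 0.14286048 0.24149749]
tray [[0.598, 0.406, 0.03], [0.61, 0.275, 0.03], [0.424, 0.248, 0.03], [0.399, 0.372, 0.03]] [0.50780649 0.32511822 0.03      ] [0.13107293 0.1877292  0.12655175]
shaker [[0.63, 0.092, 0.08], [0.646, -0.104, 0.08], [0.449, -0.118, 0.08], [0.431, 0.07, 0.08]] [ 0.53918984 -0.0151879   0.08      ] [0.19713007 0.19805196 0.18927234]
lookalike [0.24622438 0.07250094 0.24506191]
wrist 337.59705968763217 [[0.4, -0.882, -0.248, 0.312], [-0.916, -0.386, -0.106, -0.544], [-0.002, 0.27, -0.963, 0.373], [0.0, 0.0, 0.0, 1.0]]
[ 0.25057346 -0.57215288  0.40353117] [-1.79878915e+02 -9.77993897e-03  2.36491359e+01]
```

View pics/crop1.png

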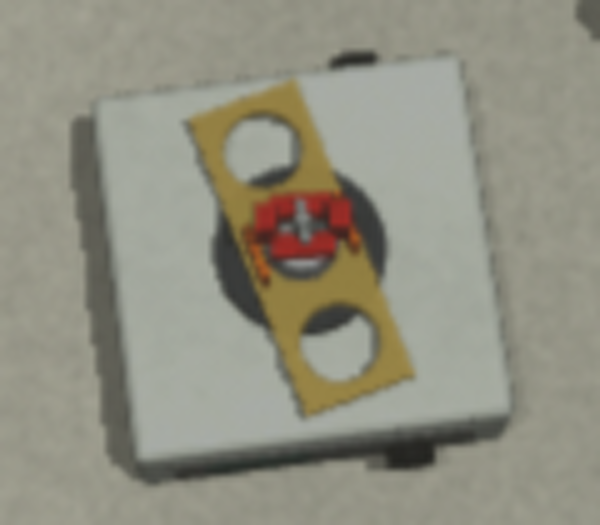

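The crop shows the spindle stack: the red nut is at crop (303,225) with its wings roughly along image-horizontal. The 170 x 60 carrier lies diagonally, and its orange ears are beside the nut. The carrier on the table measures 245 x 73, so it is the look-alike. Next I move the wrist camera over the stack.

Run:
```python
from h import *
go([.53,-.013,.30],0)
```

```text
shift [ 4.803 -4.002 -0.502] turn [-0.0003  0.      0.0657]
```

```bash
python3 -m creep '[[0.5,-0.4,-0.05,0,0,0,1],[0.96,-0.8,-0.1,0,0,0,1],[0.96,-0.8,-0.1,0,0,0,1]]'
for i in 1; do python3 -m creep '[[0.5,-0.4,-0.05,0,0,0,1],[0.96,-0.8,-0.1,0,0,0,1],[0.96,-0.8,-0.1,0,0,0,1]]'; done
python3 - <<'E'
from h import *
go([.53,-.013,.30],0)
E
```

```text
t: 0.48
ee_pos: [0.3078, -0.4574, 0.4141]
tool_rot: [-179.9, -0.0, 23.9]
contact_force: [-0.2, -1.5, 0.1]
grip_width: 0.0854
finger_force: 0.0
t: 0.85
ee_pos: [0.3635, -0.3467, 0.4247]
tool_rot: [-180.0, -0.0, 23.9]
contact_force: [-0.2, -0.4, 0.8]
grip_width: 0.0855
finger_force: 0.0
shift [ 2.875 -2.376 -0.298] turn [-0.0001 -0.      0.0664]
```

```bash
python3 -m creep '[[0.5,-0.4,-0.05,0,0,0,1],[0.96,-0.8,-0.1,0,0,0,1],[0.96,-0.8,-0.1,0,0,0,1]]'
python3 -m creep '[[0.5,-0.4,-0.05,0,0,0,1],[0.96,-0.8,-0.1,0,0,0,1],[0.96,-0.8,-0.1,0,0,0,1]]'
python3 -m creep '[[0.5,-0.4,-0.05,0,0,0.02,1],[0.96,-0.8,-0.1,0,0,0.05,1],[0.96,-0.8,-0.1,0,0,0.066,1],[0.96,-0.8,-0.1,0,0,0.066,1],[0.96,-0.8,-0.1,0,0,0.066,1]]'
python3 - <<'E'
from h import *
m=viewer.camera_model("wrist");cv2.imwrite("pics/wr1.png",viewer.read_camera("wrist")[:,:,::-1])
import pickle;pickle.dump(m,open("wr1.pkl","wb"))
print(proj(m,[.539,-.015,.15]))
E
```

```text
t: 1.23
ee_pos: [0.4195, -0.2356, 0.4349]
tool_rot: [180.0, -0.0, 23.9]
contact_force: [-1.2, 0.4, 0.2]
grip_width: 0.0857
finger_force: 0.0
t: 1.6
ee_pos: [0.4755, -0.1244, 0.4449]
tool_rot: [179.9, -0.0, 23.9]
contact_force: [0.1, -0.7, 0.4]
grip_width: 0.0854
finger_force: 0.0
t: 2.22
ee_pos: [0.5298, -0.0156, 0.4542]
tool_rot: [179.9, 0.1, -0.1]
contact_force: [0.2, 0.0, -0.4]
grip_width: 0.0857
finger_force: 0.0
[316.5599492 217.2102947]
```

View pics/wr1.png

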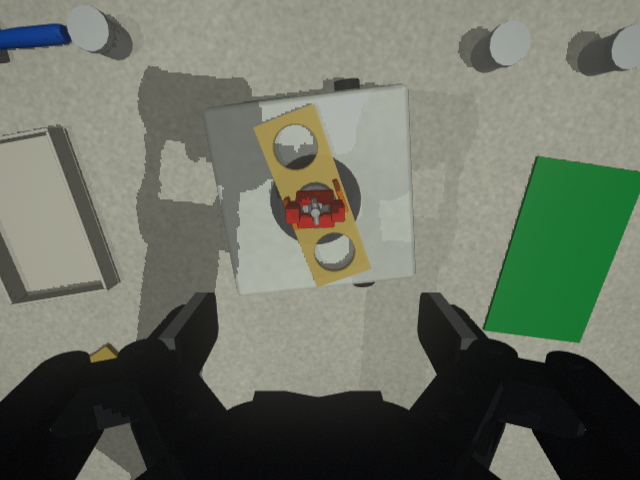

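The wrist picture shows the nut at about (316,208) with wings along image-horizontal, the carrier tilted, and the shaker square. The tray is on the left and the pad on the right. I enlarge it to see the pin and the wing tips.

Run:
```python
import cv2
im=cv2.imread("pics/wr1.png");cv2.imwrite("pics/wr1c.png",cv2.resize(im[160:260,250:380],None,fx=6,fy=6,interpolation=cv2.INTER_CUBIC))
```

```text
(no output)
```

View pics/wr1c.png

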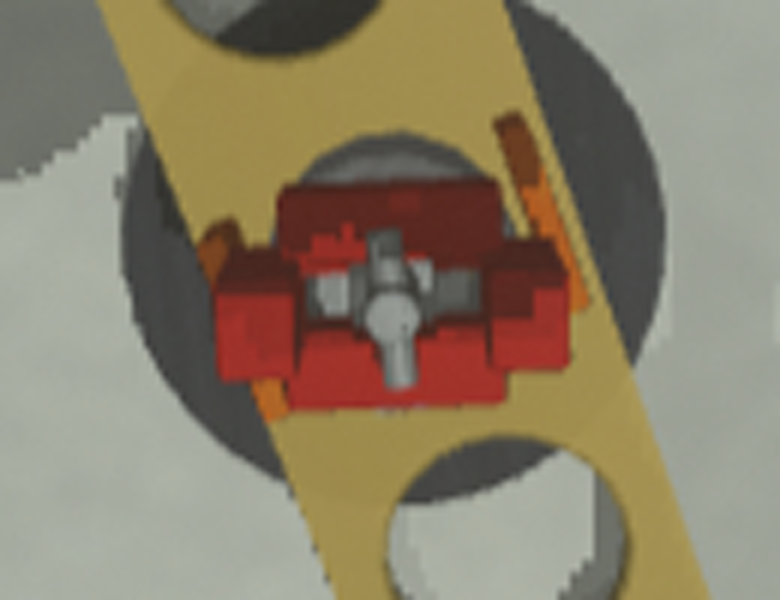

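The enlarged crop shows the pin running from crop (386,238) to (400,383), with the spindle tip at (392,318). The wing tops are from (217,337) to (568,326). The nut is nearly square across the pin.

Run:
```python
from h import *
import pickle
m=pickle.load(open("wr1.pkl","rb"))
f=lambda a,z:w(m,(250+a[0]/6-.4,160+a[1]/6-.4),z)
ang=lambda a,b:np.degrees(np.arctan2(*(b-a)[1::-1]))
a,b=f((400,383),.1455),f((386,238),.1455);print("pin",a,b,(a+b)/2,ang(a,b))
print("tip",f((392,318),.15))
a,b=f((217,337),.156),f((568,326),.156);print("wing",a,b,(a+b)/2,ang(b,a),np.linalg.norm(a-b))
c=[w(m,p,.08) for p in[(206,110),(407,85),(414,273),(238,293)]];print("shaker",np.round(c,3).tolist(),ang(c[3],c[0]),ang(c[2],c[1]),ang(c[1],c[0]),ang(c[2],c[3]))
# carrier
im=cv2.imread("pics/wr1.png");hsv=cv2.cvtColor(im,cv2.COLOR_BGR2HSV);k=cv2.inRange(hsv,(15,80,80),(28,255,255));k[:,:240]=0;k[:,380:]=0;k[:95]=0;k[295:]=0
q=np.array([w(m,p[0]+0.,.096)[:2]*1000 for p in cv2.findNonZero(k)],np.float32);r=cv2.minAreaRect(q);print("carrier",r)
go([.539,-.013,.25],0)
s=telemetry.sense();print(s["ee_pos"],s["tool_rot"],s["joints"])
```

```text
pin [ 0.53267479 -0.01471963  0.1455    ] [ 0.55322319 -0.01287623  0.1455    ] [ 0.54294899 -0.01379793  0.1455    ] 5.126270726565695
tip [ 0.54288233 -0.01367543  0.15      ]
wing [0.54156142 0.00986813 0.156     ] [ 0.54289448 -0.0373877   0.156     ] [ 0.54222795 -0.01375979  0.156     ] 91.61584365807491 0.04727463087991616
shaker [[0.629, 0.09, 0.08], [0.65, -0.1, 0.08], [0.462, -0.121, 0.08], [0.439, 0.073, 0.08]] 5.3435734658575145 6.207647571222286 96.39605413707176 96.76624299858852
carrier ((542.94482421875, -13.486404418945312), (170.1107177734375, 60.49458312988281), 20.093311309814453)
shift [ 0.093 -0.025  0.496] turn [ 0.0001  0.0001 -0.0005]
[ 0.52971971 -0.01545237  0.45428062] [ 1.79964064e+02  4.42645698e-02 -1.74599543e-01] [-6.36822033e+00  4.58001060e+00  1.03311724e+02 -4.25505205e-02
  7.21483989e+01  8.38194235e+01]
```

```bash
python3 -m creep '[[0.13,-0.018,0.3,0,0,-0.005,1],[0.13,-0.018,0.7,0,0,-0.005,1],[0.13,-0.018,0.9,0,0,-0.005,1],[0.13,-0.018,0.9,0,0,-0.005,1],[0.13,-0.018,0.9,0,0,-0.005,1]]'
python3 - <<'E'
from h import *
go([.5427,-.0137,.145],1.6)
E
```

```text
t: 2.9
ee_pos: [0.5433, -0.0125, 0.3657]
tool_rot: [180.0, -0.1, 1.7]
contact_force: [0.3, 0.3, 0.6]
grip_width: 0.0855
finger_force: 0.0
shift [-0.008  0.011  0.66 ] turn [ 0.0001 -0.0003  0.0001]
```

```bash
python3 -m creep '[[-0.006,0.01,0.3,0,0,0,1],[-0.006,0.01,0.55,0,0,0,1],[-0.006,0.01,0.66,0,0,0,1],[-0.006,0.01,0.66,0,0,0,1]]'
python3 -m creep '[[0,0,0,0,0,0,0.45],[0,0,0,0,0,0,0.4],[0,0,0,0,0,0,0.4],[0,0,0,0,0,0,0.4],[0,0,0,0,0,0,0.4]]'
python3 -m creep '[[0,0,0,0,0,0,0.4],[0,0,0,0,0,0,0.4]]'
```

```text
t: 3.4
ee_pos: [0.5426, -0.0129, 0.299]
tool_rot: [180.0, -0.0, 1.7]
contact_force: [-0.0, -0.1, 0.7]
grip_width: 0.0851
finger_force: 0.0
t: 4.03
ee_pos: [0.5432, -0.0129, 0.3001]
tool_rot: [180.0, -0.2, 1.7]
contact_force: [-1.1, -0.4, 7.3]
grip_width: 0.047
finger_force: 61.9
t: 4.28
ee_pos: [0.5432, -0.0129, 0.3002]
tool_rot: [180.0, -0.2, 1.7]
contact_force: [0.7, 0.4, 6.1]
grip_width: 0.0471
finger_force: 61.9
```

```bash
python3 -m creep '[[0,0,-0.006,0,0,-0.025,0.4],[0,0,-0.006,0,0,-0.052,0.4],[0,0,-0.006,0,0,-0.08,0.4],[0,0,-0.006,0,0,-0.105,0.4],[0,0,-0.006,0,0,-0.13,0.4]]'
python3 -m creep '[[0,0,0,0,0,-0.025,0.4],[0,0,0,0,0,-0.052,0.4],[0,0,0,0,0,-0.08,0.4],[0,0,0,0,0,-0.105,0.4],[0,0,0,0,0,-0.13,0.4]]'
python3 -m creep '[[0,0,0,0,0,0,0.4],[0,0,0,0,0,0,0.4]]'
python3 - <<'E'
from h import *
m=viewer.camera_model("wrist");im=viewer.read_camera("wrist")[:,:,::-1]
p=proj(m,[.5427,-.0137,.15]);print(p,telemetry.sense()["joints"]);u,v=np.int32(p)
cv2.imwrite("pics/wr2.png",cv2.resize(im[v-60:v+60,u-70:u+70],None,fx=5,fy=5,interpolation=2))
E
```

```text
t: 4.9
ee_pos: [0.5429, -0.0128, 0.3001]
tool_rot: [179.9, -0.1, 48.8]
contact_force: [-0.2, 0.4, 3.5]
grip_width: 0.0469
finger_force: 61.7
t: 5.52
ee_pos: [0.5429, -0.0128, 0.3002]
tool_rot: [179.9, 0.0, 95.6]
contact_force: [0.0, 0.7, 4.1]
grip_width: 0.0471
finger_force: 61.7
t: 5.78
ee_pos: [0.5429, -0.0128, 0.3002]
tool_rot: [179.9, 0.0, 95.1]
contact_force: [0.6, 0.5, 5.3]
grip_width: 0.0471
finger_force: 61.9
[318.36238333 325.80893841] [-5.95039551e+00  1.59236514e+01  1.09328995e+02 -4.24550164e-04
  5.46489980e+01 -1.10813538e+01]
```

View pics/wr2.png

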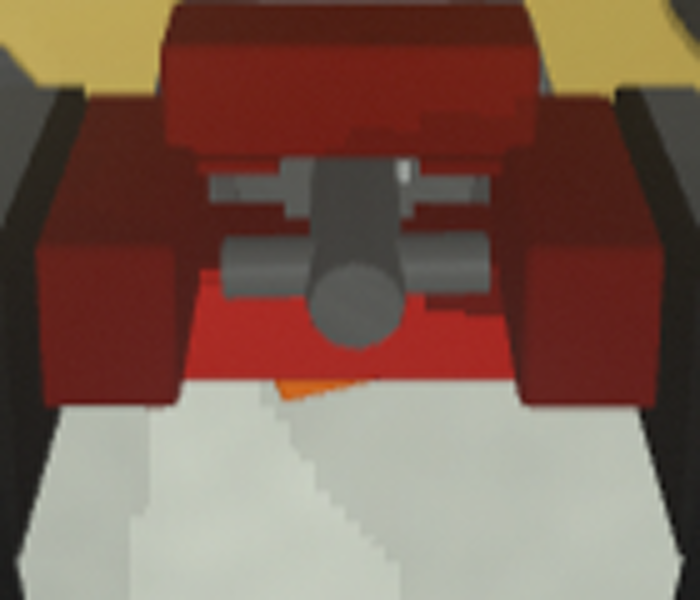

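The pin at crop (225–490, 265) lies parallel to the wings and over the slot, within about 1°. I lift gently, watching the force.

```bash
python3 -m creep '[[0,0,-0.02,0,0,0,0.4],[0,0,-0.04,0,0,0,0.4],[0,0,-0.06,0,0,0,0.4],[0,0,-0.08,0,0,0,0.4]]'
python3 -m creep '[[0,0,-0.03,0,0,0,0.4],[0,0,-0.06,0,0,0,0.4],[0,0,-0.09,0,0,0,0.4],[0,0,-0.12,0,0,0,0.4]]'
```

```text
t: 6.32
ee_pos: [0.5421, -0.0128, 0.307]
tool_rot: [-179.9, -0.0, 95.3]
contact_force: [0.4, -0.5, -1.5]
grip_width: 0.0466
finger_force: 61.6
t: 6.82
ee_pos: [0.5424, -0.0128, 0.3196]
tool_rot: [180.0, -0.0, 95.3]
contact_force: [1.0, -0.1, -0.8]
grip_width: 0.0468
finger_force: 61.6
```

```bash
python3 -m creep '[[0,0,-0.3,0,0,0,0.4],[0,0,-0.6,0,0,0,0.4],[0,0,-0.9,0,0,0,0.4],[0,0,-0.9,0,0,0,0.4]]'
python3 -m creep '[[0.5,0,0,0,0,0,0.4],[1,0,0,0,0,0,0.4],[1,0,0,0,0,0,0.4]]'
python3 -m creep '[[0.5,0,0,0,0,0,0.4],[0.8,0,0,0,0,0,0.4],[0.8,0,0,0,0,0,0.4],[0.8,0,0,0,0,0,0.4]]'
python3 - <<'E'
from h import *
m=viewer.camera_model("top");print("bottle cap",w(m,(132,196),.16),w(m,(150,215),0.03))
m=viewer.camera_model("wrist");cv2.imwrite("pics/wr3.png",viewer.read_camera("wrist")[:,:,::-1])
import pickle;pickle.dump(m,open("wr3.pkl","wb"))
s=telemetry.sense();print(s["ee_pos"],s["tool_rot"])
E
```

```text
t: 7.32
ee_pos: [0.5435, -0.0127, 0.4126]
tool_rot: [179.6, 0.0, 95.3]
contact_force: [0.6, 0.9, -0.8]
grip_width: 0.0471
finger_force: 61.9
t: 7.7
ee_pos: [0.5321, 0.0894, 0.4077]
tool_rot: [-179.8, -0.1, 95.5]
contact_force: [1.1, -0.2, -0.3]
grip_width: 0.0469
finger_force: 61.9
t: 8.2
ee_pos: [0.5257, 0.1655, 0.4085]
tool_rot: [-179.9, 0.1, 95.3]
contact_force: [1.1, 0.4, -1.1]
grip_width: 0.0469
finger_force: 61.8
bottle cap [0.59314739 0.49021098 0.16      ] [0.57955458 0.48658468 0.03      ]
[0.52582617 0.1652418  0.40864746] [-1.79939275e+02  5.22972285e-02  9.52359926e+01]
```

View pics/wr3.png

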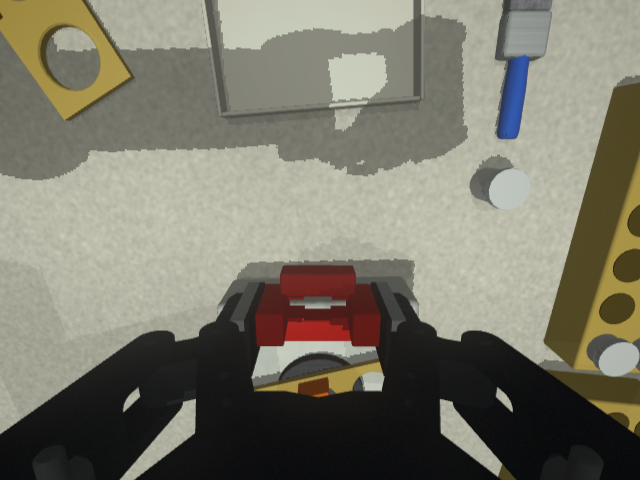

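The nut is held, at (315,310). The tray's near long rim runs from (221,113) to (422,97).

Run:
```python
from h import *
import pickle
m=pickle.load(open("wr3.pkl","rb"))
a,b=w(m,(221,113),.03),w(m,(423,97),.03);d=b-a;L=np.linalg.norm(d);d/=L;n=np.array([-d[1],d[0],0])
yaw=np.degrees(np.arctan2(d[1],d[0]));c=(a+b)/2+.065*n
print(a,b,L,yaw,c); 
for k in(-.04,.045):print(k,c+k*d)
p=c-.04*d;p[2]=.0235+.10;go(p,yaw+90)
```

```text
[0.42248127 0.2537288  0.03      ] [0.61490195 0.2857765  0.03      ] 0.19507120684118168 9.455829608271145 [0.50801294 0.33386947 0.03      ]
-0.04 [0.46855644 0.32729798 0.03      ]
0.045 [0.55240151 0.34126239 0.03      ]
shift [ 1.667 -0.421  1.303] turn [-0.0002  0.0001 -0.0117]
```

```bash
python3 -m creep '[[0.5,-0.1,0,0,0,0,0.4],[0.85,-0.21,0.1,0,0,0,0.4],[0.85,-0.21,0.3,0,0,0,0.4]]'
python3 -m creep '[[0.5,-0.1,0.4,0,0,-0.012,0.4],[0.79,-0.21,0.8,0,0,-0.012,0.4],[0.79,-0.21,1,0,0,-0.012,0.4],[0.79,-0.21,1,0,0,-0.012,0.4],[0.79,-0.21,1,0,0,-0.012,0.4]]'
python3 - <<'E'
from h import *
go([.469,.325,.1782-.1547],99)
E
```

```text
t: 8.62
ee_pos: [0.497, 0.25, 0.38]
tool_rot: [179.9, -0.1, 95.4]
contact_force: [-0.5, -0.5, -1.3]
grip_width: 0.0469
finger_force: 61.8
t: 9.25
ee_pos: [0.4699, 0.3252, 0.2803]
tool_rot: [179.9, -0.0, 99.5]
contact_force: [0.8, -1.1, 0.3]
grip_width: 0.0467
finger_force: 61.8
shift [-1.000e-03 -1.100e-02  1.021e+00] turn [ 0.0003 -0.0001  0.0015]
```

Slow touchdown in small steps near the floor.

```bash
python3 -m creep '[[0,0,0.4,0,0,0,0.4],[0,0,0.75,0,0,0,0.4],[0,0,0.93,0,0,0,0.4],[0,0,0.96,0,0,0,0.4],[0,0,0.97,0,0,0,0.4]]'
python3 -m creep '[[0,0,0.01,0,0,0,0.4],[0,0,0.02,0,0,0,0.4],[0,0,0.03,0,0,0,0.4],[0,0,0.03,0,0,0,0.4]]'
```

```text
t: 9.88
ee_pos: [0.4698, 0.3262, 0.1836]
tool_rot: [179.9, -0.1, 99.6]
contact_force: [0.5, 0.3, -0.4]
grip_width: 0.0471
finger_force: 61.8
t: 10.38
ee_pos: [0.4688, 0.3259, 0.1793]
tool_rot: [180.0, -0.0, 99.6]
contact_force: [-0.7, -0.1, 0.6]
grip_width: 0.047
finger_force: 61.8
```

```bash
python3 -m creep '[[0,0,0.01,0,0,0,0.4],[0,0,0.02,0,0,0,0.4],[0,0,0.02,0,0,0,0.4]]'
```

```text
t: 10.75
ee_pos: [0.469, 0.326, 0.1782]
tool_rot: [-180.0, 0.0, 99.6]
contact_force: [-2.2, -0.7, 6.5]
grip_width: 0.0466
finger_force: 62.7
```

```bash
python3 -m creep '[[0,0,0,0,0,0,0.68],[0,0,0,0,0,0,0.68],[0,0,0,0,0,0,0.68]]'
python3 -m creep '[[0,0,-0.1,0,0,0,0.68],[0,0,-0.4,0,0,0,0.68],[0,0,-0.8,0,0,0,0.68],[0,0,-1,0,0,0,0.68],[0,0,-1,0,0,0,0.8]]'
python3 -m creep '[[-0.4,0,-0.4,0,0,0,0.8],[-0.9,0.2,-0.8,0,0,0,0.8],[-0.9,0.2,-1,0,0,0,1],[-0.9,0.2,-1,0,0,0,1]]'
python3 - <<'E'
from h import *
cv2.imwrite("pics/wr4.png",viewer.read_camera("wrist")[:,:,::-1])
go([.5427,-.0137,.118],110.1)
E
```

```text
t: 11.12
ee_pos: [0.4688, 0.3258, 0.177]
tool_rot: [-180.0, 0.0, 99.6]
contact_force: [0.1, 0.2, 0.1]
grip_width: 0.058
finger_force: 0.0
t: 11.75
ee_pos: [0.4698, 0.3265, 0.28]
tool_rot: [179.7, -0.1, 99.6]
contact_force: [0.5, 0.3, -1.3]
grip_width: 0.0685
finger_force: 0.0
t: 12.25
ee_pos: [0.5044, 0.24, 0.3784]
tool_rot: [179.8, -0.0, 99.5]
contact_force: [-0.2, -0.1, -0.5]
grip_width: 0.0856
finger_force: 0.0
shift [-2.57  -0.035  1.039] turn [-0.     -0.     -0.0292]
```

View pics/wr4.png

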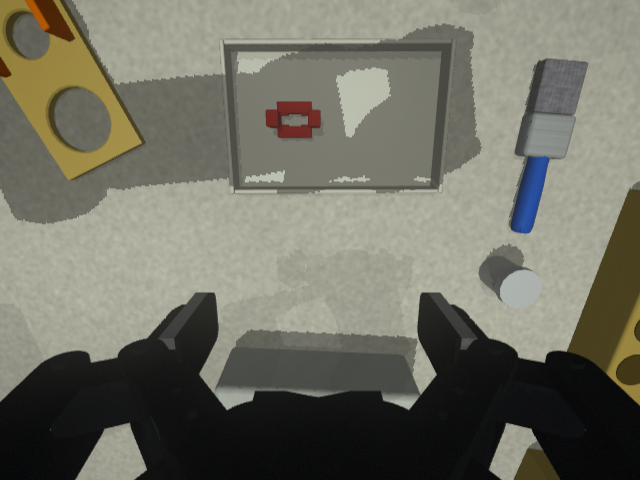

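The nut lies flat in the tray at (293,120). Next is the spacer.

```bash
python3 -m creep '[[-0.5,0,0,0,0,0,1],[-1,0,0,0,0,0,1],[-1,0,0,0,0,0,1]]'
python3 -m creep '[[-0.5,0,0,0,0,0,1],[-1,0,0,0,0,0,1],[-1,0,0,0,0,0,1]]'
python3 -m creep '[[-0.3,-0.01,0,0,0,-0.015,1],[-0.57,-0.035,0.2,0,0,-0.029,1],[-0.57,-0.035,0.4,0,0,-0.029,1],[-0.57,-0.035,0.4,0,0,-0.029,1]]'
python3 - <<'E'
from h import *
m=viewer.camera_model("wrist");im=viewer.read_camera("wrist")[:,:,::-1]
p=proj(m,[.5427,-.0137,.15]);q=[proj(m,[.5427,-.0137,z]).round(1) for z in(.09,.126)];print(p,q);u,v=np.int32(p)
import pickle;pickle.dump(m,open("wr5.pkl","wb"))
cv2.imwrite("pics/wr5.png",cv2.resize(im[v-90:v+90,u-120:u+120],None,fx=3,fy=3,interpolation=2));print(u-120,v-90)
go([.5427,-.0137,.118],110.1)
E
```

```text
t: 12.68
ee_pos: [0.5195, 0.14, 0.3745]
tool_rot: [-179.7, 0.0, 99.4]
contact_force: [-0.1, 0.5, 0.7]
grip_width: 0.0856
finger_force: 0.0
t: 13.05
ee_pos: [0.5367, 0.0421, 0.3754]
tool_rot: [-179.8, -0.0, 99.5]
contact_force: [0.1, 0.7, 0.8]
grip_width: 0.0857
finger_force: 0.0
t: 13.55
ee_pos: [0.5416, -0.0118, 0.3342]
tool_rot: [-179.7, -0.2, 110.1]
contact_force: [-0.2, -1.1, 1.0]
grip_width: 0.0855
finger_force: 0.0
[321.93282836 294.43319743] [array([321.3, 256.2]), array([321.6, 276.4])]
201 204
shift [-0.02  -0.     0.629] turn [-0.0005 -0.0004  0.0001]
```

View pics/wr5.png

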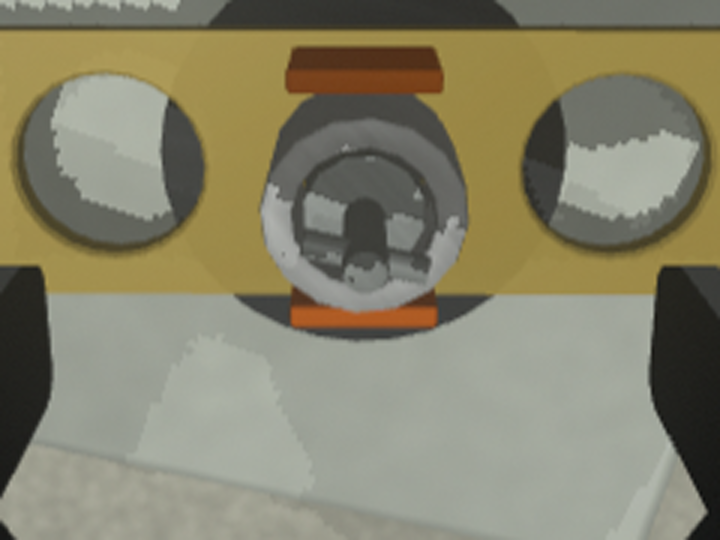

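The spacer ring is at crop (365,215) between the ears at (365,70) and (365,315). The carrier is square to the fingers, so they can close along its length, clear of the ears.

```bash
python3 -m creep '[[-0.015,0,0.3,0,0,0,1],[-0.015,0,0.5,0,0,0,1],[-0.015,0,0.62,0,0,0,1],[-0.015,0,0.62,0,0,0,1]]'
python3 -m creep '[[0,0,0,0,0,0,0.45],[0,0,0,0,0,0,0.33],[0,0,0,0,0,0,0.33],[0,0,0,0,0,0,0.33],[0,0,0,0,0,0,0.33]]'
python3 -m creep '[[0,0,0,0,0,0,0.33],[0,0,0,0,0,0,0.33]]'
```

```text
t: 14.1
ee_pos: [0.5434, -0.0142, 0.2749]
tool_rot: [-179.9, -0.0, 110.1]
contact_force: [-0.5, 0.9, -0.7]
grip_width: 0.0854
finger_force: 0.0
t: 14.72
ee_pos: [0.5442, -0.0151, 0.2765]
tool_rot: [179.9, 0.1, 110.0]
contact_force: [-0.1, 0.3, 6.1]
grip_width: 0.0377
finger_force: 60.7
t: 14.98
ee_pos: [0.5443, -0.0151, 0.2766]
tool_rot: [179.9, 0.1, 110.0]
contact_force: [0.1, 0.1, 6.0]
grip_width: 0.0375
finger_force: 60.7
```

```bash
python3 -m creep '[[0,0,-0.05,0,0,0,0.33],[0,0,-0.15,0,0,0,0.33],[0,0,-0.3,0,0,0,0.33],[0,0,-0.5,0,0,0,0.33],[0,0,-0.7,0,0,0,0.33]]'
python3 -m creep '[[0,0,-0.3,0,0,0,0.33],[0,0,-0.6,0,0,0,0.33],[0,0,-0.6,0,0,0,0.33],[0,0,-0.6,0,0,0,0.33]]'
python3 - <<'E'
from h import *
go([.552,.337,.1846-.1547],99.5)
E
```

```text
t: 15.6
ee_pos: [0.5433, -0.0149, 0.3466]
tool_rot: [-180.0, -0.0, 110.1]
contact_force: [-0.0, -0.2, -0.2]
grip_width: 0.038
finger_force: 60.5
t: 16.1
ee_pos: [0.543, -0.0148, 0.4049]
tool_rot: [-179.9, -0.0, 110.1]
contact_force: [-0.0, -0.1, -0.4]
grip_width: 0.0379
finger_force: 60.5
shift [3.273 1.293 2.203] turn [-0.0002 -0.0001  0.0293]
```

```bash
python3 -m creep '[[0.45,0.18,0,0,0,0,0.33],[0.9,0.35,0,0,0,0,0.33],[0.9,0.35,0,0,0,0,0.33]]'
python3 -m creep '[[0.45,0.18,0,0,0,0,0.33],[0.9,0.35,0,0,0,0,0.33],[0.9,0.35,0,0,0,0,0.33]]'
python3 -m creep '[[0.45,0.18,0,0,0,0,0.33],[0.9,0.35,0,0,0,0,0.33],[0.9,0.35,0.2,0,0,0,0.33],[0.9,0.35,0.5,0,0,0,0.33]]'
python3 -m creep '[[0.4,0.17,0.4,0,0,0.015,0.33],[0.57,0.24,0.7,0,0,0.029,0.33],[0.57,0.24,0.7,0,0,0.029,0.33],[0.57,0.24,0.7,0,0,0.029,0.33]]'
python3 - <<'E'
from h import *
go([.552,.337,.1846-.1547],99.5)
E
```

```text
t: 16.48
ee_pos: [0.5447, 0.0841, 0.4034]
tool_rot: [-179.8, -0.1, 110.3]
contact_force: [-0.5, -0.7, -0.8]
grip_width: 0.0379
finger_force: 60.6
t: 16.85
ee_pos: [0.5471, 0.1798, 0.4038]
tool_rot: [-179.9, -0.0, 110.2]
contact_force: [-0.1, -0.7, -1.2]
grip_width: 0.0376
finger_force: 60.6
t: 17.35
ee_pos: [0.5499, 0.2735, 0.3543]
tool_rot: [180.0, 0.1, 110.1]
contact_force: [-0.0, -0.2, -1.2]
grip_width: 0.0379
finger_force: 60.6
t: 17.85
ee_pos: [0.5531, 0.3348, 0.2852]
tool_rot: [-180.0, 0.1, 99.6]
contact_force: [-0.0, -0.1, -0.2]
grip_width: 0.0378
finger_force: 60.6
shift [ 0.025 -0.006  1.006] turn [-0.0001  0.0002  0.0003]
```

```bash
python3 -m creep '[[0.02,0,0.4,0,0,0,0.33],[0.02,0,0.75,0,0,0,0.33],[0.02,0,0.92,0,0,0,0.33],[0.02,0,0.95,0,0,0,0.33],[0.02,0,0.96,0,0,0,0.33]]'
python3 -m creep '[[0,0,0.01,0,0,0,0.33],[0,0,0.02,0,0,0,0.33],[0,0,0.03,0,0,0,0.33],[0,0,0.04,0,0,0,0.33],[0,0,0.04,0,0,0,0.33]]'
```

```text
t: 18.48
ee_pos: [0.5533, 0.3385, 0.1909]
tool_rot: [179.8, -0.0, 99.6]
contact_force: [-0.3, 0.2, -0.7]
grip_width: 0.038
finger_force: 60.6
t: 19.1
ee_pos: [0.5521, 0.3385, 0.1851]
tool_rot: [-180.0, 0.0, 99.6]
contact_force: [-0.4, 0.5, -1.3]
grip_width: 0.0377
finger_force: 60.6
```

```bash
python3 -m creep '[[0,0,0.01,0,0,0,0.33],[0,0,0.02,0,0,0,0.33],[0,0,0.02,0,0,0,0.33]]'
```

```text
t: 19.48
ee_pos: [0.5524, 0.3386, 0.1846]
tool_rot: [-180.0, 0.0, 99.6]
contact_force: [-2.3, -1.2, 7.0]
grip_width: 0.0376
finger_force: 61.4
```

```bash
python3 -m creep '[[0,0,0,0,0,0,0.6],[0,0,0,0,0,0,0.6],[0,0,0,0,0,0,0.6]]'
python3 -m creep '[[0,0,-0.1,0,0,0,0.6],[0,0,-0.4,0,0,0,0.6],[0,0,-0.8,0,0,0,0.6],[0,0,-1,0,0,0,0.6],[0,0,-1,0,0,0,0.8]]'
python3 -m creep '[[-0.4,0,-0.4,0,0,0,0.8],[-0.9,0,-0.8,0,0,0,0.8],[-0.9,0,-1,0,0,0,1],[-0.9,0,-1,0,0,0,1]]'
python3 - <<'E'
from h import *
cv2.imwrite("pics/wr6.png",viewer.read_camera("wrist")[:300,150:550,::-1])
go([.5427,-.0137,.20],99.5)
E
```

```text
t: 19.85
ee_pos: [0.5522, 0.3384, 0.183]
tool_rot: [-180.0, 0.0, 99.6]
contact_force: [-0.4, -0.5, 0.3]
grip_width: 0.0513
finger_force: 0.0
t: 20.48
ee_pos: [0.5531, 0.3389, 0.2857]
tool_rot: [179.7, -0.1, 99.6]
contact_force: [-0.1, 0.7, -0.6]
grip_width: 0.0674
finger_force: 0.0
t: 20.98
ee_pos: [0.5678, 0.2492, 0.3838]
tool_rot: [179.9, -0.0, 99.5]
contact_force: [0.5, 0.8, -1.5]
grip_width: 0.0854
finger_force: 0.0
shift [-2.555 -0.678  0.275] turn [-0.0002 -0.      0.0002]
```

View pics/wr6.png

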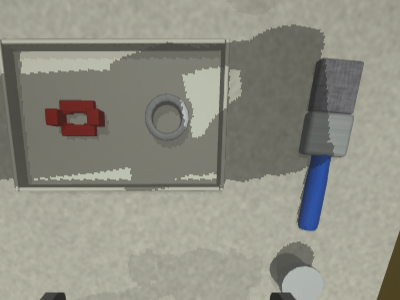

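Nut (75,118) and spacer (167,118) both stand in the tray. Next is the carrier.

```bash
python3 -m creep '[[-0.5,-0.1,0,0,0,0,1],[-0.9,-0.24,0,0,0,0,1],[-0.9,-0.24,0,0,0,0,1]]'
python3 -m creep '[[-0.5,-0.1,0,0,0,0,1],[-0.9,-0.24,0,0,0,0,1],[-0.9,-0.24,0,0,0,0,1]]'
python3 -m creep '[[-0.4,-0.1,0,0,0,0.025,1],[-0.75,-0.2,0.1,0,0,0.05,1],[-0.75,-0.2,0.27,0,0,0.075,1],[-0.75,-0.2,0.27,0,0,0.1,1],[-0.75,-0.2,0.27,0,0,0.12,1]]'
python3 -m creep '[[0,0,0,0,0,0.025,1],[0,0,0,0,0,0.05,1],[0,0,0,0,0,0.075,1],[0,0,0,0,0,0.1,1],[0,0,0,0,0,0.1,1]]'
python3 - <<'E'
from h import *
m=viewer.camera_model("wrist");im=viewer.read_camera("wrist")[:,:,::-1];cv2.imwrite("pics/wr7.png",im)
o=cv2.inRange(cv2.cvtColor(im,cv2.COLOR_BGR2HSV),(5,150,60),(13,255,255))
n,l,st,ce=cv2.connectedComponentsWithStats(o)
for i in range(1,n):
    if st[i,4]>60:print(st[i],ce[i].round(1),w(m,ce[i],.116).round(4))
C=np.array([.5427,-.0137,.118]);Y=np.radians(20.1);x=np.array([np.cos(Y),np.sin(Y),0]);y=np.array([-x[1],x[0],0])
for sg in(1,-1):print([proj(m,C+sg*.0245*y+k*x).round(1).tolist() for k in(-.015,.015)])
go([.5427,-.0137,.115],20.1)
E
```

```text
t: 21.4
ee_pos: [0.5573, 0.1554, 0.3801]
tool_rot: [-179.6, 0.0, 99.5]
contact_force: [-0.8, -0.7, -0.0]
grip_width: 0.0855
finger_force: 0.0
t: 21.78
ee_pos: [0.5494, 0.0634, 0.3813]
tool_rot: [-179.8, -0.0, 99.5]
contact_force: [0.1, 0.0, -0.5]
grip_width: 0.0853
finger_force: 0.0
t: 22.4
ee_pos: [0.5429, -0.0112, 0.3545]
tool_rot: [-179.8, 0.0, 56.2]
contact_force: [-0.4, -0.3, 0.7]
grip_width: 0.0851
finger_force: 0.0
t: 23.02
ee_pos: [0.543, -0.0113, 0.3552]
tool_rot: [-179.9, 0.1, 20.6]
contact_force: [0.2, -0.1, 0.1]
grip_width: 0.0853
finger_force: 0.0
[281 226   9  49 379] [285.  248.6] [0.5376 0.01   0.116 ]
[353 226  12  50 482] [358.7 250.6] [ 0.5531 -0.0352  0.116 ]
[[284.5, 276.2], [283.7, 231.9]]
[[359.1, 276.8], [361.1, 232.6]]
shift [-0.009  0.02   0.856] turn [-0.0002  0.0002  0.0016]
```

```bash
python3 -m creep '[[-0.008,0.02,0.35,0,0,0.001,1],[-0.008,0.02,0.65,0,0,0.001,1],[-0.008,0.02,0.8,0,0,0.001,1],[-0.008,0.02,0.85,0,0,0.001,1],[-0.008,0.02,0.85,0,0,0.001,1]]'
python3 -m creep '[[0,0,0,0,0,0,0.75],[0,0,0,0,0,0,0.55],[0,0,0,0,0,0,0.5],[0,0,0,0,0,0,0.5],[0,0,0,0,0,0,0.5]]'
python3 -m creep '[[0,0,0,0,0,0,0.5],[0,0,0,0,0,0,0.5]]'
```

```text
t: 23.7
ee_pos: [0.5432, -0.0151, 0.2717]
tool_rot: [180.0, -0.0, 20.1]
contact_force: [0.5, -0.3, 0.3]
grip_width: 0.0853
finger_force: 0.0
t: 24.32
ee_pos: [0.5436, -0.0153, 0.2728]
tool_rot: [179.9, -0.1, 20.0]
contact_force: [-0.5, -0.2, 5.2]
grip_width: 0.0524
finger_force: 66.2
t: 24.58
ee_pos: [0.5436, -0.0153, 0.2727]
tool_rot: [179.9, -0.1, 20.0]
contact_force: [0.2, 0.0, 7.3]
grip_width: 0.0528
finger_force: 66.2
```

```bash
python3 -m creep '[[0,0,-0.04,0,0,0,0.5],[0,0,-0.1,0,0,0,0.5],[0,0,-0.2,0,0,0,0.5],[0,0,-0.35,0,0,0,0.5],[0,0,-0.5,0,0,0,0.5]]'
python3 -m creep '[[0,0,-0.15,0,0,0,0.5],[0,0,-0.35,0,0,0,0.5],[0,0,-0.55,0,0,0,0.5],[0,0,-0.55,0,0,0,0.5]]'
python3 - <<'E'
from h import *
go([.454,-.334,.1867-.1547],-8.5)
E
```

```text
t: 25.2
ee_pos: [0.5428, -0.0153, 0.3226]
tool_rot: [180.0, 0.0, 20.1]
contact_force: [0.0, -0.1, -1.3]
grip_width: 0.0526
finger_force: 65.3
t: 25.7
ee_pos: [0.5436, -0.0154, 0.379]
tool_rot: [179.9, -0.3, 20.1]
contact_force: [0.6, 0.5, -1.4]
grip_width: 0.0528
finger_force: 65.4
shift [-1.943  2.681  1.921] turn [ 0.0002 -0.0008  0.0793]
```

```bash
python3 -m creep '[[-0.25,0.35,0,0,0,0,0.5],[-0.55,0.75,0,0,0,0,0.5],[-0.65,0.89,0,0,0,0,0.5],[-0.65,0.89,0,0,0,0,0.5]]'
python3 -m creep '[[-0.25,0.35,0,0,0,0,0.5],[-0.55,0.75,0,0,0,0,0.5],[-0.65,0.89,0,0,0,0,0.5],[-0.65,0.89,0,0,0,0,0.5]]'
python3 -m creep '[[-0.25,0.35,0,0,0,0.02,0.5],[-0.55,0.75,0,0,0,0.04,0.5],[-0.64,0.9,0.2,0,0,0.06,0.5],[-0.64,0.9,0.4,0,0,0.079,0.5],[-0.64,0.9,0.4,0,0,0.079,0.5]]'
python3 - <<'E'
from h import *
go([.454,-.334,.1867-.1547],-8.5)
s=telemetry.sense();print(s["tool_rot"])
m=viewer.camera_model("top");im=viewer.read_camera("top")[:,:,::-1];cv2.imwrite("pics/top1.png",cv2.resize(im[150:330,380:560],None,fx=3,fy=3,interpolation=2))
m=viewer.camera_model("wrist");im=viewer.read_camera("wrist")[:,:,::-1];cv2.imwrite("pics/wr8.png",im)
cs=max(cv2.findContours(cv2.inRange(cv2.cvtColor(im,cv2.COLOR_BGR2HSV),(50,100,30),(75,255,255)),0,2)[0],key=cv2.contourArea)
ap=cv2.approxPolyDP(cs,6,True)[:,0];print([(p.tolist(),w(m,p,.004)[:2].round(3).tolist()) for p in ap])
E
```

```text
t: 26.2
ee_pos: [0.5118, -0.1218, 0.3757]
tool_rot: [-179.9, 0.0, 19.9]
contact_force: [0.0, 0.0, -2.2]
grip_width: 0.0523
finger_force: 65.4
t: 26.7
ee_pos: [0.4819, -0.2268, 0.376]
tool_rot: [-179.9, -0.0, 20.0]
contact_force: [0.2, 0.2, -1.3]
grip_width: 0.0524
finger_force: 65.4
t: 27.32
ee_pos: [0.4524, -0.3315, 0.3341]
tool_rot: [-179.8, 0.2, -8.2]
contact_force: [-0.2, -0.2, -1.4]
grip_width: 0.0523
finger_force: 65.4
shift [0.025 0.029 1.474] turn [-0.0006  0.0006  0.0007]
[-179.78069787    0.23189112   -8.24511065]
[([237, 75], [0.582, -0.284]), ([248, 281], [0.404, -0.257]), ([242, 101], [0.563, -0.284]), ([391, 99], [0.546, -0.406]), ([383, 279], [0.387, -0.385]), ([392, 282], [0.383, -0.393]), ([406, 76], [0.562, -0.42])]
```

View pics/wr8.png

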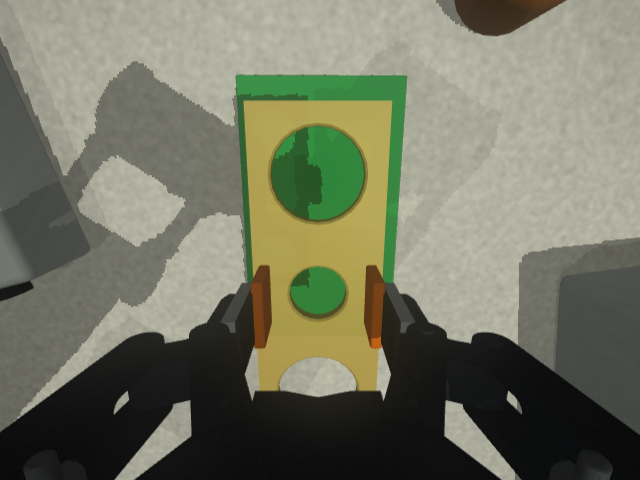

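The carrier is held level. Its far end is within the pad's edges (far corners (237,75) and (406,76)), which agree with the top camera. I lower it now.

```bash
python3 -m creep '[[0.02,0.03,0.25,0,0,0,0.5],[0.02,0.03,0.5,0,0,0,0.5],[0.02,0.03,0.75,0,0,0,0.5],[0.02,0.03,0.95,0,0,0,0.5],[0.02,0.03,0.95,0,0,0,0.5]]'
python3 -m creep '[[0,0,0.2,0,0,0,0.5],[0,0,0.37,0,0,0,0.5],[0,0,0.44,0,0,0,0.5],[0,0,0.46,0,0,0,0.5],[0,0,0.47,0,0,0,0.5]]'
python3 -m creep '[[0,0,0.01,0,0,0,0.5],[0,0,0.02,0,0,0,0.5],[0,0,0.03,0,0,0,0.5],[0,0,0.04,0,0,0,0.5],[0,0,0.04,0,0,0,0.5]]'
```

```text
t: 28.05
ee_pos: [0.4541, -0.3357, 0.2407]
tool_rot: [-179.9, 0.1, -8.3]
contact_force: [-0.0, -0.2, -1.7]
grip_width: 0.0524
finger_force: 65.4
t: 28.68
ee_pos: [0.4541, -0.3369, 0.1944]
tool_rot: [180.0, -0.0, -8.4]
contact_force: [0.8, -0.0, -0.7]
grip_width: 0.0524
finger_force: 65.4
t: 29.3
ee_pos: [0.4539, -0.3367, 0.1902]
tool_rot: [-180.0, 0.0, -8.4]
contact_force: [-0.2, 0.8, -1.6]
grip_width: 0.0525
finger_force: 65.4
```

```bash
python3 -m creep '[[0,0,0.01,0,0,0,0.5],[0,0,0.02,0,0,0,0.5],[0,0,0.03,0,0,0,0.5],[0,0,0.03,0,0,0,0.5]]'; python3 -m creep '[[0,0,0.01,0,0,0,0.5],[0,0,0.01,0,0,0,0.5]]'
```

```text
t: 29.8
ee_pos: [0.4539, -0.3367, 0.1871]
tool_rot: [-180.0, 0.0, -8.4]
contact_force: [-0.6, 0.4, -1.9]
grip_width: 0.0524
finger_force: 65.4
t: 30.05
ee_pos: [0.454, -0.3368, 0.1868]
tool_rot: [-180.0, 0.0, -8.4]
contact_force: [-1.6, 0.8, 5.0]
grip_width: 0.0526
finger_force: 65.9
```

Contact. I release, rise and check.

```bash
python3 -m creep '[[0,0,0,0,0,0,0.7],[0,0,0,0,0,0,0.85],[0,0,0,0,0,0,0.85],[0,0,0,0,0,0,0.85]]'
python3 -m creep '[[0,0,-0.1,0,0,0,0.85],[0,0,-0.4,0,0,0,0.85],[0,0,-0.8,0,0,0,0.85],[0,0,-1,0,0,0,0.85],[0,0,-1,0,0,0,0.85]]'
python3 -m creep '[[-0.3,0,-0.4,0,0,0,0.85],[-0.6,0,-0.8,0,0,0,0.85],[-0.6,0,-0.8,0,0,0,0.85],[-0.6,0,-0.8,0,0,0,0.85]]'
python3 - <<'E'
from h import *
a=viewer.read_camera("side")[:,:,::-1];b=viewer.read_camera("wrist")[:,:,::-1]
cv2.imwrite("pics/end.png",cv2.resize(np.vstack([a[120:430,140:460],b[0:290,160:480]]),None,fx=1,fy=1))
E
```

```text
t: 30.55
ee_pos: [0.454, -0.3367, 0.1862]
tool_rot: [180.0, -0.0, -8.4]
contact_force: [0.5, -0.4, 0.5]
grip_width: 0.0725
finger_force: 0.0
t: 31.18
ee_pos: [0.4549, -0.3375, 0.2891]
tool_rot: [179.8, -0.3, -8.4]
contact_force: [-0.3, 0.1, 0.4]
grip_width: 0.0726
finger_force: 0.0
t: 31.68
ee_pos: [0.3944, -0.3277, 0.3652]
tool_rot: [-179.9, 0.1, -8.4]
contact_force: [-0.0, 0.2, 0.3]
grip_width: 0.0724
finger_force: 0.0
```

View pics/end.png

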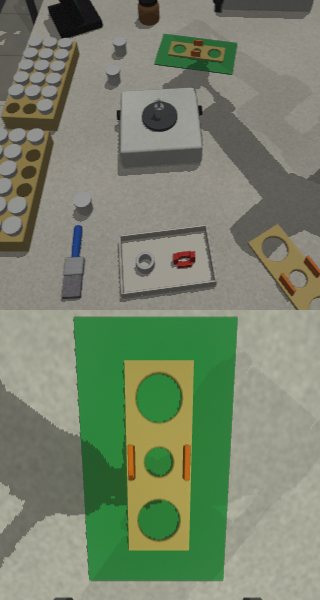

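The picture shows the carrier flat, ears up, well inside the pad at (160,455). The nut (183,260) and spacer (145,262) are in the tray, the spindle is bare, and the bystanders are untouched.

```bash
python3 -c "
from station import ctrl;print(ctrl.sign_off())"
```

```text
the job is handed in; nothing more can be done
None
```

The job is handed in: the nut, then the spacer, are in the white tray; the carrier lies flat, ears up, wholly on the green pad; and the cups, bottle, jar and brush were left alone, in about 32 s of the 72 s allowed.

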